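# Space and hold a painted tile on the setting board

## Task

Pull the drawer of the small wooden box open by its handle and take out the orange spacer. Stand it upright on the setting board, tab up and lengthwise to the fence, centred in the gap behind the one tile that lies far enough from the fence to take it, leaving all three tiles where they lie until it is in and let go. Then push that tile from its near side until tile, spacer and fence are pressed flush together, and finish while still holding the tile pressed against the spacer; leave the other two tiles and everything else on the table undisturbed.

Things in the scene. Friction and masses are not known exactly. Their poses are not given: they have to be found in the camera images.
- cabinet_drawer0_handle (a point): Mid-point of the drawer's bar handle: level steel bar, 11 mm thick, 100 long along this point's y, 35 mm in front of the grey drawer front and 38 mm below the top of the wooden box (240 deep, 200 wide, 110 high); free above and below, so it can be pinched from above. The drawer slides out along this point's -x, roughly towards the robot.
- cabinet_drawer0 (a joint): How far the drawer is out, m: 0 shut, at most 0.166. It starts shut or up to 10 mm out, slides with about 1 N of friction and stays where it is left. The spacer comes clear of the box's top when the drawer is 0.10 or more out.
- spacer_center (a point): Centre of the loose orange plastic spacer, half-way up its 54 mm height: 27 mm above its underside. Below: a bar 16 thick (its x), 70 long (its y), 24 high; on the bar's middle a grip tab 16 thick (x), 30 long (y), 30 high. It stands upright (z up) on the drawer floor near the drawer's front, its y within 0.3 rad of the slide direction; tab free to grasp from above.
- jig: Fixed dark wooden setting board, 200 along its x, 310 along its y, 12 thick; origin under its centre, z up, board top at z = 12 mm. Along its far (+x) edge runs a straight aluminium fence, 20 thick and 16 high above the board, with its face to the tiles at x = +70 mm. The three tiles lie in a row along y between the fence and the robot; between tile and fence is the gap.
- fence_face (a point): Mid-length point of the fence's face that looks to the tiles, 8 mm above the board top; its x points into the fence, its y along it.
- spacer: The same orange spacer, 40 to 85 g; origin at the centre of its underside. The drawer walls around it are 72 mm high above the drawer's floor, 182 mm apart inside.
- tile_bottle_center (a point): Centre of a loose white ceramic tile painted with a green bottle, 80 x 80 x 14 mm, 200 g, lying flat on the board, square to the fence within a few degrees; x points to the fence. It may lie in any of the three places, about 14 mm from its neighbours. Two tiles leave only 3 to 6 mm to the fence, one leaves 26 to 32 mm.
- tile_fruit_center (a point): Centre of a loose white ceramic tile painted with a red and a yellow fruit, 80 x 80 x 14 mm, 200 g, lying flat on the board, square to the fence within a few degrees; x points to the fence. It may lie in any of the three places, about 14 mm from its neighbours. Two tiles leave only 3 to 6 mm to the fence, one leaves 26 to 32 mm.
- tile_jug_center (a point): Centre of a loose white ceramic tile painted with a blue jug, 80 x 80 x 14 mm, 200 g, lying flat on the board, square to the fence within a few degrees; x points to the fence. It may lie in any of the three places, about 14 mm from its neighbours. Two tiles leave only 3 to 6 mm to the fence, one leaves 26 to 32 mm.
- wine_bottle: Green wine bottle, 290 high; a bystander, origin at its underside.
- glue_jar: White glue jar with yellow lid, 75 high; a bystander, origin at its underside.
- water_cup: Empty water glass, 85 high; a bystander, origin at its underside.
- spray: Small clear spray bottle, 120 high; a bystander, origin at its underside.
- flat_brush: Paint brush lying on the table; a bystander, origin at its underside.
- tile_bottle: The same tile; origin at the centre of its underside.
- tile_fruit: The same tile; origin at the centre of its underside.
- tile_jug: The same tile; origin at the centre of its underside.
There are look-alikes about, which are no part of the job. What is shaped like the tile_jug but black or purple is not meant.

How it is judged:
On the way, in this order (a step that is already met when the one before it is completed fails the run):
1. the drawer is pulled open by 80 mm or more (value of joint cabinet_drawer0 above 0.08 m), for 0.1 s.
2. the spacer stands on the board in the gap behind a tile, let go, with no tile shifted by 8 mm or more (z of spacer_center in the frame of jig between 0.035 and 0.043 m and angle between spacer_center's own z axis and vertical below 0.15 rad and contact force between the fingers and spacer below 0.3 N and x of spacer_center in the frame of jig between 0.03 and 0.067 m and distance of each of tile_bottle_center, tile_fruit_center, tile_jug_center from where it was at the start of the episode below 0.008 m and angle between the x axis of spacer_center and the x axis of jig, either way round below 0.35 rad and linear speed of spacer below 0.02 m/s and (y of spacer_center in the frame of tile_bottle_center between -0.022 and 0.022 m or y of spacer_center in the frame of tile_fruit_center between -0.022 and 0.022 m or y of spacer_center in the frame of tile_jug_center between -0.022 and 0.022 m)), for 0.2 s.
At the end, for the whole second after the job is handed in: Spacer let go, upright on the board and flat to the fence (3 mm, 0.06 rad), within 22 mm of the tile's middle; tile flat, flush on it (4 mm, 0.06 rad); fingers press tile, tile spacer, spacer fence, each over 1 N; other tiles within 5 mm of their start (z of spacer_center in the frame of jig between 0.035 and 0.043 m and angle between spacer_center's own z axis and vertical below 0.15 rad and contact force between the fingers and spacer below 0.3 N and x of spacer_center in the frame of jig between 0.059 and 0.065 m and angle between the x axis of spacer_center and the x axis of jig, either way round below 0.06 rad and contact force between spacer and jig above 1 N and linear speed of spacer below 0.02 m/s and ((y of spacer_center in the frame of tile_bottle_center between -0.022 and 0.022 m and distance of tile_bottle_center from where it was at the start of the episode above 0.003 m and x of tile_bottle_center in the frame of jig between 0.01 and 0.0175 m and z of tile_bottle_center in the frame of jig between 0.015 and 0.022 m and angle between the x axis of tile_bottle_center and the x axis of jig, either way round below 0.06 rad and contact force between tile_bottle and spacer above 1 N and contact force between the fingers and tile_bottle above 1 N and distance of each of tile_fruit_center, tile_jug_center from where it was at the start of the episode below 0.005 m) or (y of spacer_center in the frame of tile_fruit_center between -0.022 and 0.022 m and distance of tile_fruit_center from where it was at the start of the episode above 0.003 m and x of tile_fruit_center in the frame of jig between 0.01 and 0.0175 m and z of tile_fruit_center in the frame of jig between 0.015 and 0.022 m and angle between the x axis of tile_fruit_center and the x axis of jig, either way round below 0.06 rad and contact force between tile_fruit and spacer above 1 N and contact force between the fingers and tile_fruit above 1 N and distance of each of tile_bottle_center, tile_jug_center from where it was at the start of the episode below 0.005 m) or (y of spacer_center in the frame of tile_jug_center between -0.022 and 0.022 m and distance of tile_jug_center from where it was at the start of the episode above 0.003 m and x of tile_jug_center in the frame of jig between 0.01 and 0.0175 m and z of tile_jug_center in the frame of jig between 0.015 and 0.022 m and angle between the x axis of tile_jug_center and the x axis of jig, either way round below 0.06 rad and contact force between tile_jug and spacer above 1 N and contact force between the fingers and tile_jug above 1 N and distance of each of tile_bottle_center, tile_fruit_center from where it was at the start of the episode below 0.005 m))); the arm keeps its last pose, push and grip.
It fails at once if a bystander on the table is shifted by more than 20 mm (the brush 30 mm) (distance of any of wine_bottle, glue_jar, water_cup, spray from where it was at the start of the episode above 0.02 m or distance of flat_brush from where it was at the start of the episode above 0.03 m).
It also fails if it takes over 61 s, if anything falls off the work surface, if the arm or the gripper's body presses on something with over 40 N, if the wrist force passes 120 N, or if a joint passes its speed limit or range.

## Robot

A 6-joint arm with a two-finger parallel gripper is mounted at the origin on the work surface. World frame = base frame: x ahead of the robot, y to its left, z up, the work surface at z = 0. Lengths are in m, angles in rad, forces in N, time in s.
With the tool pointing down it reaches from about 0.375 to 0.975 m from the base axis. Payload 3.8 kg.
Tool frame: the origin (TCP) lies at the very end of the fingers, on their centre line; the grasp point (between the pads) lies 19 mm behind it; y points along the fingers, x is the direction in which the jaws open and shut, and the axes are right-handed (so a half turn about y gives the same grasp; the last joint's range is limited). The gripper opens to 85 mm and grips with 20 to 120 N. Pads are 22 mm wide; open, the fingers measure 114 mm over their backs; the gripper's body (76 mm by 85 mm) begins 54 mm behind the grasp point. The pads swing forward as they close: fully open they stand 13 mm farther back than shut.
Start: joints at [-1.289, 0.264, 1.604, -0, 1.274, -0.037], TCP at [0.212, -0.641, 0.231] pointing down, gripper open.
Joint ranges: [-2.63, 2.63], [-0.94, 2.18], [0.31, 2.57], [-1.31, 4.45], [0, 2.66], [-2.55, 2.55]. Speed limits (rad/s): [2.57, 2.57, 3.14, 3.14, 3.14, 3.14].

## Interface

Orientations are given as a unit quaternion [x, y, z, w].
In Python, from workcell import r gives the robot as it stands.
- The arm moves only by the tool step_arm, never from a script. Its argument "rows" is a list that holds one entry, the list of rows, each a list of 6 numbers: the shift along the tool's x, y, z in cm, then the turn, a rotation vector about the tool's x, y, z in rad. In form: [[[tx, ty, tz, wx, wy, wz], ...]]. A call has 1 to 20 rows; each row shifts and turns the commanded pose from where the row before left it, along the tool's axes as they then stand; what a row does not reach is not made up. A row lasts 1/8 s, in which the tool goes at most 62.5 mm and 10.7 degrees, less where a joint would pass 70% of its speed; a pose out of reach is approached as far as the arm can. A call with a gripper value outside its range is refused whole. "claw" is the finger opening in cm, from 0 to 8.54, set as the call begins (left out, the last holds). The fingers move at their own pace and stop on an object; the grip force is fixed at half the most. Time passes only in rows, so rows that do not move let the fingers close. It gives the time, the measured TCP pose, the force and the opening at its end, in the units of the state.
- r.observe(): the state, without advancing time (a new reading comes with each control period).
- r.camera(name): name is "side" or "top"; returns a dict with "pixels" (420x560x3 uint8, red, green, blue), "fx", "fy", "cx", "cy" (pixels), "world_to_cam" (4x4, takes a point from world to camera coordinates). Camera axes: x right, y down, z forward; pixel columns grow to the right and rows downward; lengths in m; the calibration is good to about 2 mm. A picture is of the moment at which its call begins. There is no depth.
- r.job_done(): hands the job in, once; it reports no verdict.
The state is a dict: "time_s": time; "q": joint angles; "joint_velocities": joint speeds; "joint_efforts": joint torques, N m; "tool_pos": TCP position; "orientation": TCP orientation; "ft_force": force on the tool from outside, world axes, zero at the start; "wrist_torque": the same for the moment, N m; "finger_gap": opening from 0.0 (shut) to 1.0 (fully open).
Only numpy, scipy, OpenCV 4.12 (cv2) and the standard library are available. Lean on these libraries where they do the work, as an engineer would, in place of code of your own. Each camera call takes 0.05 s, during which the arm holds its last target.

## Working session

There is one attempt and no reset: what is moved stays moved. The work goes in short steps, Python scripts to look and compute and a tool call to move; the robot and the scene stay as the last step left them, time stands still between calls to the robot, and variables do not carry over. Pictures are saved under pics/ and viewed, and the job is handed in when it is done.

Besides the shell and the picture viewer there is one more tool, called after "Emit:" as name(argument=value, ...), one argument or row to a line, values as JSON. step_arm: Moves the arm, as the interface text tells. Its arguments: {"type":"object","properties":{"rows":{"type":"array"},"claw":{"type":"number"}},"required":["rows"]}

```bash
ls; mkdir -p pics; cat > h.py <<'E'
from workcell import r
import numpy as np, cv2
E
python3 - <<'E'
from h import *
print(r.observe())
for n in ("side","top"):
    c=r.camera(n); cv2.imwrite(f"pics/{n}0.png",c["pixels"][:,:,::-1]); print(n,c["fx"],c["fy"],c["cx"],c["cy"],c["world_to_cam"].tolist() if hasattr(c["world_to_cam"],'tolist') else c["world_to_cam"])
E
```

```text
pics
{'time_s': 0.0, 'q': array([-1.28887883e+00,  2.64768081e-01,  1.60538321e+00, -8.71514126e-06,
        1.27370059e+00, -3.68775010e-02]), 'joint_velocities': array([-0.00055015,  0.00102864,  0.0007979 , -0.00168937,  0.00240984,
        0.00017648]), 'joint_efforts': array([-6.86579206e-04, -5.15110874e+01, -3.67313111e+01, -2.36911492e-04,
        1.27741348e-02, -3.58140483e-06]), 'tool_pos': array([ 0.21136512, -0.64027832,  0.229947  ]), 'orientation': array([-0.57253417,  0.41493028, -0.41366745,  0.57351262]), 'ft_force': array([ 0.27489319, -1.31905128, -0.06090288]), 'wrist_torque': array([-0.02452098,  0.01230923,  0.02430248]), 'finger_gap': 0.9945839414758758}
side 536.732177302064 536.732177302064 279.9232233540099 218.2981192015265 [[-0.9400027465358414, -0.34073847612238667, -0.01709173469453321, 0.5212844671507287], [-0.22491243075883108, 0.6565836455230203, -0.7199391050094825, 0.1926757698420315], [0.25653310701589493, -0.6729005924514367, -0.6938267490399005, 1.4244346238392807], [0.0, 0.0, 0.0, 1.0]]
top 454.8719683862183 454.8719683862183 280.824012050164 209.01451487390258 [[-0.010316791573635083, -0.9997916083769768, -0.01761543728108123, 0.01102206439906492], [-0.9880083189349744, 0.012906082046437678, -0.15386030924672078, 0.568683947993868], [0.1540555923259915, 0.01581685383343206, -0.9879355756363368, 1.3990583086205204], [0.0, 0.0, 0.0, 1.0]]
```

View pics/side0.png

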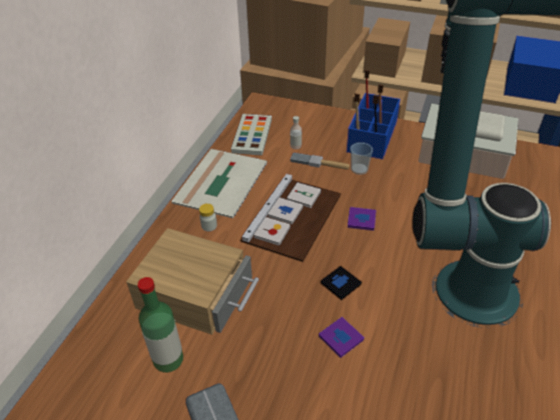

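View pics/top0.png

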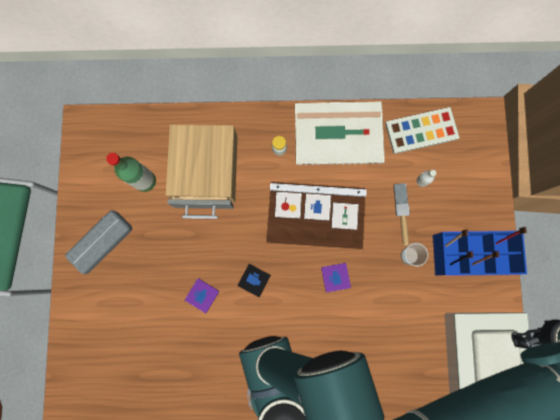

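```bash
cat >> h.py <<'E'
from scipy.spatial.transform import Rotation as R
class Cam:
    def __init__(s,c):
        s.p=c["pixels"];s.K=np.array([[c["fx"],0,c["cx"]],[0,c["fy"],c["cy"]],[0,0,1]]);s.T=np.array(c["world_to_cam"])
    def ray(s,u,v):
        d=s.T[:3,:3].T@np.linalg.solve(s.K,[u,v,1]); o=-s.T[:3,:3].T@s.T[:3,3]; return o,d
    def onz(s,u,v,z):
        o,d=s.ray(u,v); return o+d*(z-o[2])/d[2]
    def proj(s,P):
        p=s.K@(s.T[:3,:3]@np.asarray(P)+s.T[:3,3]); return p[:2]/p[2]
def tri(*a):
    # a: (cam,u,v)...
    A=np.zeros((3,3));b=np.zeros(3);L=[]
    for c,u,v in a:
        o,d=c.ray(u,v);d=d/np.linalg.norm(d);M=np.eye(3)-np.outer(d,d);A+=M;b+=M@o;L.append((o,M))
    x=np.linalg.solve(A,b); return x,max(np.linalg.norm(M@(x-o)) for o,M in L)
def snap(name):
    c=Cam(r.camera(name)); return c
def crop(c,x0,y0,x1,y1,f,fn):
    im=cv2.resize(c.p[y0:y1,x0:x1,::-1],None,fx=f,fy=f,interpolation=cv2.INTER_CUBIC)
    st=10
    for u in range((x0//st+1)*st,x1,st):
        cv2.line(im,(int((u-x0+.5)*f),0),(int((u-x0+.5)*f),6),(0,255,255),1)
        if u%20==0: cv2.putText(im,str(u),(int((u-x0+.5)*f)-10,18),0,.4,(0,255,255),1)
    for v in range((y0//st+1)*st,y1,st):
        cv2.line(im,(0,int((v-y0+.5)*f)),(6,int((v-y0+.5)*f)),(0,255,255),1)
        if v%20==0: cv2.putText(im,str(v),(8,int((v-y0+.5)*f)+4),0,.4,(0,255,255),1)
    cv2.imwrite(fn,im)
import pickle
def save(c,f): pickle.dump(c,open(f,'wb'))
def load(f): return pickle.load(open(f,'rb'))
E
python3 - <<'E'
from h import *
t=snap("top");s=snap("side");save(t,'t0.pkl');save(s,'s0.pkl')
crop(t,255,170,380,260,6,'pics/t_jig.png')
crop(s,235,165,350,265,6,'pics/s_jig.png')
crop(t,155,115,250,230,5,'pics/t_box.png')
crop(s,125,220,270,335,5,'pics/s_box.png')
E
```

```text
(no output)
```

View pics/t_jig.png

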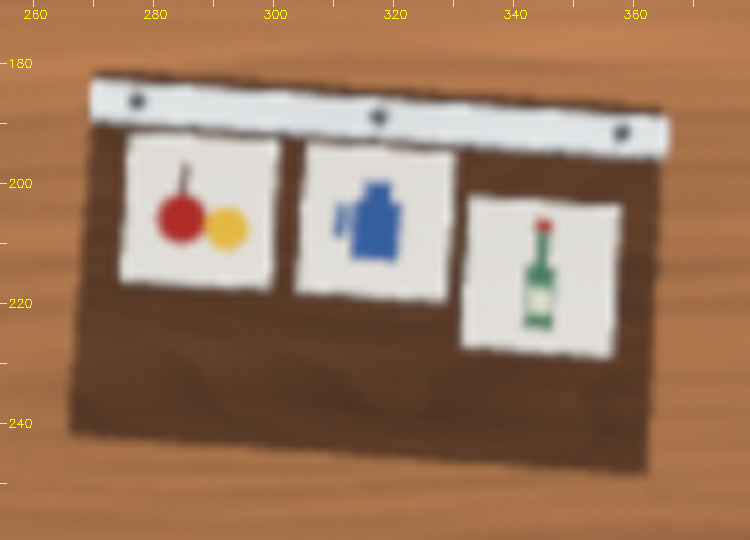

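View pics/s_jig.png

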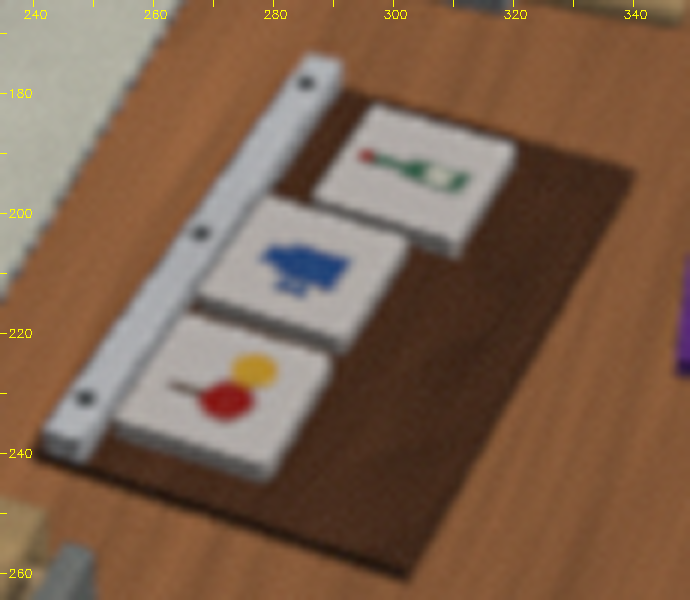

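View pics/t_box.png

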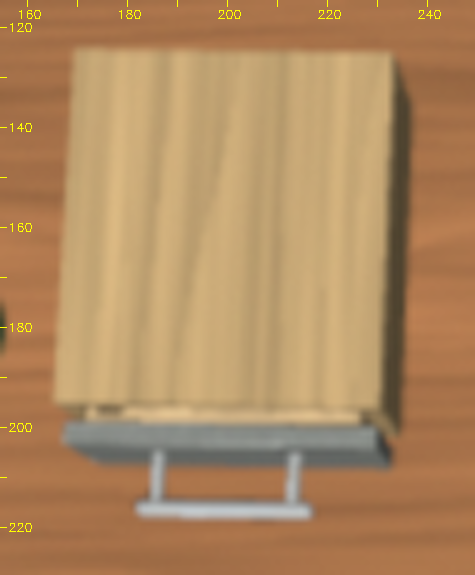

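View pics/s_box.png

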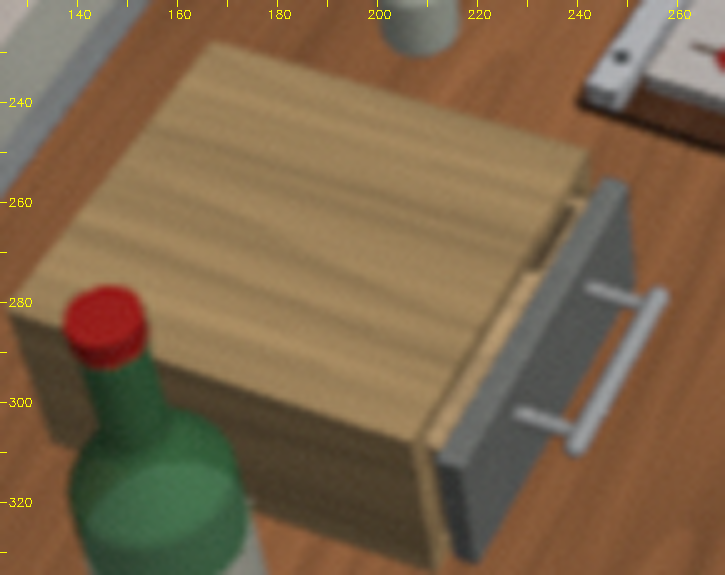

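The top picture shows three white tiles on the board: fruit (288,206), jug (317,206) and bottle (345,216). Only the bottle tile leaves a wide gap to the fence, so it is the one meant. The black tile (254,280) and the purple ones (202,295) and (336,277) are look-alikes off the board. The handle's ends are at (182,216) and (217,217) in the top view, and at (257,279) and (240,309) in the side view.

```bash
cat > m1.py <<'E'
from h import *
np.set_printoptions(precision=4,suppress=True)
t=load('t0.pkl');s=load('s0.pkl')
print('handle R',tri((t,216.7,216.9),(s,256.1,279)))
print('handle L',tri((t,181.9,216.3),(s,239.9,308.9)))
T=[(332.7,202),(358.2,203.7),(356.5,229.2),(331.3,227.3)]
S=[(287,196.5),(297.5,181.7),(320.5,188.8),(310.8,205.7)]
for a,b in zip(T,S): print('tile tri',tri((t,*a),(s,*b)), t.onz(*a,.026),s.onz(*b,.026))
F=[(269.8,182.8),(366,188.7),(365.7,195.8),(269.5,189.8)]
for a in F: print('fence z.028',t.onz(*a,.028))
for a in [(266.2,241.7),(362,248.3)]: print('board near',t.onz(*a,.012))
# side fence: near-face corners top
for a in [(285.8,173.2),(291.8,174.6),(249.2,239.9),(241.5,237.5)]: print('fence side',s.onz(*a,.028))
# box top corners
print('box', [t.onz(*a,.11) for a in [(169.6,124.2),(233,125.3),(231,196),(165.5,195.5)]])
print('boxs', [s.onz(*a,.11) for a in [(241.5,249.5),(207,307.5),(125+42-.5+0,227.5)]])
E
python3 m1.py
```

```text
handle R (array([0.5436, 0.2045, 0.0675]), np.float64(0.0007280022477778055))
handle L (array([0.5443, 0.3112, 0.0763]), np.float64(0.000604784251982075))
tile tri (array([ 0.5906, -0.1622,  0.0294]), np.float64(0.001077508032931887)) [ 0.5922 -0.1623  0.026 ] [ 0.5908 -0.1658  0.026 ]
tile tri (array([ 0.5842, -0.2441,  0.0258]), np.float64(0.0014748427042906786)) [ 0.5856 -0.2438  0.026 ] [ 0.5826 -0.244   0.026 ]
tile tri (array([ 0.5034, -0.2357,  0.0249]), np.float64(0.00018147614264277335)) [ 0.5035 -0.2354  0.026 ] [ 0.5029 -0.2344  0.026 ]
tile tri (array([ 0.5107, -0.1563,  0.0193]), np.float64(0.0005973765315552818)) [ 0.5105 -0.1556  0.026 ] [ 0.5081 -0.1494  0.026 ]
fence z.028 [0.6577 0.0395 0.028 ]
fence z.028 [ 0.6339 -0.2704  0.028 ]
fence z.028 [ 0.6107 -0.2685  0.028 ]
fence z.028 [0.6346 0.0406 0.028 ]
board near [0.4682 0.0529 0.012 ]
board near [ 0.4435 -0.2529  0.012 ]
fence side [ 0.6316 -0.2702  0.028 ]
fence side [ 0.6108 -0.2697  0.028 ]
fence side [0.6304 0.0473 0.028 ]
fence side [0.655  0.0456 0.028 ]
box [array([0.8318, 0.3488, 0.11  ]), array([0.8249, 0.1499, 0.11  ]), array([0.6006, 0.1547, 0.11  ]), array([0.6049, 0.3551, 0.11  ])]
boxs [array([0.602 , 0.1571, 0.11  ]), array([0.6066, 0.3551, 0.11  ]), array([0.827 , 0.1486, 0.11  ])]
```

```bash
cat >> h.py <<'E'
np.set_printoptions(precision=4,suppress=True)
def Rdown(jx,jy):
    "tool rotation: y down, x = jaw direction"
    x=np.array([jx,jy,0.]);x/=np.linalg.norm(x);y=np.array([0,0,-1.]);return np.column_stack([x,y,np.cross(x,y)])
def plan(pos,yaw):
    "yaw of tool x in world; print turn (tool rotvec) and then the shift in tool axes after the turn"
    o=r.observe();R0=R.from_quat(o['orientation']).as_matrix()
    for y in (yaw,yaw+np.pi):
        Rt=Rdown(np.cos(y),np.sin(y));w=R.from_matrix(R0.T@Rt).as_rotvec()
        print('turn',w,'then shift cm',100*Rt.T@(np.array(pos)-o['tool_pos']))
    x=R0[:,0];print('now',o['time_s'],o['tool_pos'],'yaw',np.arctan2(x[1],x[0]),'ydir',R0[:,1],'q',o['q'],'F',o['ft_force'],'gap',o['finger_gap'])
E
python3 - <<'E'
from h import *
plan([.544,.258,.2],-.02)
E
```

```text
turn [-0.001  -1.2321 -0.0013] then shift cm [31.4561  3.0391 90.5023]
turn [ 0.0014  1.9095 -0.0011] then shift cm [-31.4561   3.0391 -90.5023]
now 0.2 [ 0.2114 -0.6406  0.2304] yaw -1.2520553957930867 ydir [-0.0004  0.0014 -1.    ] q [-1.2889  0.2645  1.6049  0.      1.2737 -0.0369] F [ 0.4088 -0.513   0.5753] gap 1.0027370415730095
```

Emit:
step_arm(
  rows=[
    [[0, 0, 0, 0, -0.176, 0], [0, 0, 0, 0, -0.176, 0], [0, 0, 0, 0, -0.176, 0], [0, 0, 0, 0, -0.176, 0], [0, 0, 0, 0, -0.176, 0], [0, 0, 0, 0, -0.176, 0], [0, 0, 0, 0, -0.176, 0]],
  ],
  claw=2.7,
)

```text
time_s: 1.08
tool_pos: [0.2115, -0.6408, 0.2309]
orientation: [-0.707, 0.005, -0.005, 0.707]
ft_force: [0.4, 0.1, -0.3]
finger_gap: 0.315
```

Emit:
step_arm(
  rows=[
    [[1.85, 0, 5.3, 0, 0, 0], [1.85, 0, 5.3, 0, 0, 0], [1.85, 0, 5.3, 0, 0, 0], [1.85, 0, 5.3, 0, 0, 0], [1.85, 0, 5.3, 0, 0, 0], [1.85, 0, 5.3, 0, 0, 0], [1.85, 0, 5.3, 0, 0, 0], [1.85, 0, 5.3, 0, 0, 0], [1.85, 0, 5.3, 0, 0, 0], [1.85, 0, 5.3, 0, 0, 0], [1.85, 0, 5.3, 0, 0, 0], [1.85, 0, 5.3, 0, 0, 0], [1.85, 0, 5.3, 0, 0, 0], [1.85, 0, 5.3, 0, 0, 0], [1.85, 0, 5.3, 0, 0, 0], [1.85, 0, 5.3, 0, 0, 0], [1.85, 0, 5.3, 0, 0, 0], [0, 0, 0, 0, 0, 0], [0, 0, 0, 0, 0, 0]],
  ],
)

```text
time_s: 3.45
tool_pos: [0.5435, 0.2533, 0.2307]
orientation: [0.707, -0.007, 0.006, -0.707]
ft_force: [-1.1, -0.3, -0.5]
finger_gap: 0.315
```

```bash
python3 - <<'E'
from h import *
plan([.544,.258,.053],-.02)
E
```

```text
turn [ 0.0011  0.0008 -0.0012] then shift cm [ 0.0399 17.7656  0.4747]
turn [-0.0019 -3.1408 -0.0017] then shift cm [-0.0399 17.7656 -0.4747]
now 3.45 [0.5435 0.2533 0.2307] yaw -0.019239066821475286 ydir [-0.0013 -0.0011 -1.    ] q [ 0.3948  0.124   1.7706 -0.0005  1.2485  0.4142] F [-1.1099 -0.2912 -0.4686] gap 0.3148959626544059
```

Emit:
step_arm(
  rows=[
    [[0, 3, 0.1, 0, 0, 0], [0, 3, 0.1, 0, 0, 0], [0, 3, 0.1, 0, 0, 0], [0, 2, 0.1, 0, 0, 0], [0, 2, 0, 0, 0, 0], [0, 0, 0, 0, 0, 0]],
  ],
)

```text
time_s: 4.2
tool_pos: [0.5428, 0.2566, 0.0996]
orientation: [0.708, -0.008, 0.006, -0.707]
ft_force: [-0.6, 0.6, -0.4]
finger_gap: 0.319
```

```bash
python3 - <<'E'
from h import *
s=snap('side');t=snap('top')
crop(s,200,210,320,330,5,'pics/s1.png');crop(t,150,130,270,250,5,'pics/t1.png')
E
```

```text
(no output)
```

View pics/s1.png

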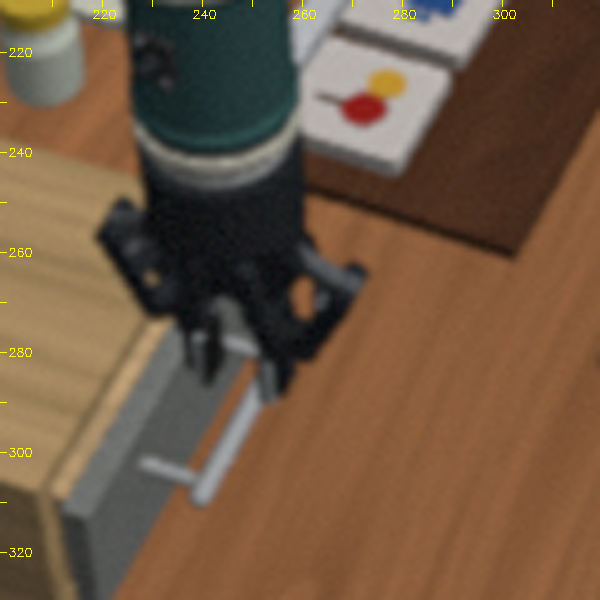

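View pics/t1.png

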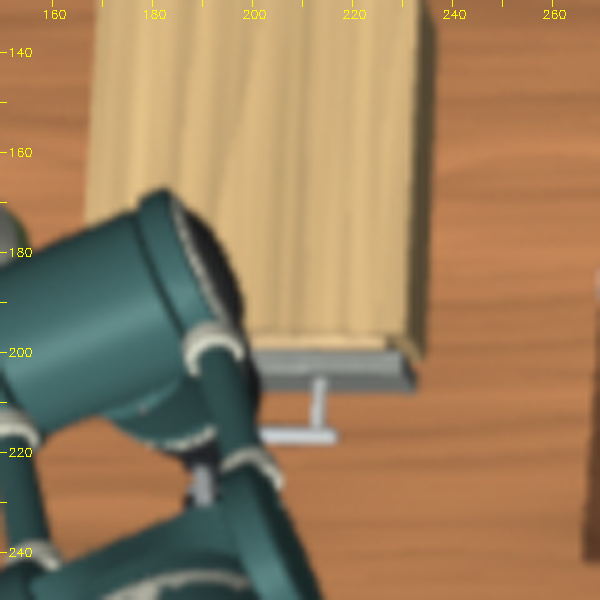

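```bash
python3 - <<'E'
from h import *
s=load('s0.pkl')
for n,(u,v) in dict(knF_low=(231.5,272),knF_out=(219.5,256),knN_out=(272.5,263.5),knN_low=(259,281),tipF=(241.5,286),tipN=(254.5,289.5)).items():
    o,d=s.ray(u,v); print(n,o+d*((.2566-o[1])/d[1]))
print('front top', s.onz(245,255.5,.1), [s.proj([.579,.256,z]) for z in (.09,.1,.105)])
E
```

```text
knF_low [0.5844 0.2566 0.1375]
knF_out [0.6114 0.2566 0.1858]
knN_out [0.4758 0.2566 0.2093]
knN_low [0.5127 0.2566 0.1319]
tipF [0.5612 0.2566 0.0931]
tipN [0.5264 0.2566 0.0936]
front top [0.5894 0.1653 0.1   ] [array([235.1062, 284.7719]), array([234.8037, 282.2159]), array([234.6513, 280.9278])]
```

Emit:
step_arm(
  rows=[
    [[-0.1, 1, 0.1, 0, 0, 0], [-0.1, 1, 0, 0, 0, 0], [0, 1, 0, 0, 0, 0], [0, 0.6, 0, 0, 0, 0], [0, 0, 0, 0, 0, 0]],
  ],
  claw=2.5,
)

```text
time_s: 4.92
tool_pos: [0.5415, 0.2583, 0.0643]
orientation: [0.707, -0.008, 0.006, -0.707]
ft_force: [-0.9, -0.2, -0.7]
finger_gap: 0.293
```

Emit:
step_arm(
  rows=[
    [[0, 0, 0, 0, 0, 0], [0, 0, 0, 0, 0, 0], [0, 0, 0, 0, 0, 0], [0, 0, 0, 0, 0, 0]],
  ],
  claw=0,
)

```text
time_s: 5.42
tool_pos: [0.5424, 0.2586, 0.0656]
orientation: [-0.707, 0.007, -0.007, 0.707]
ft_force: [1.3, -0.3, -0.7]
finger_gap: 0.101
```

Emit:
step_arm(
  rows=[
    [[-0.5, 0, 0, 0, 0, 0], [-1, 0, 0, 0, 0, 0], [-1, 0, 0, 0, 0, 0], [-1, 0, 0, 0, 0, 0], [-1, 0, 0, 0, 0, 0], [-1, 0, 0, 0, 0, 0], [-1, 0, 0, 0, 0, 0], [-1, 0, 0, 0, 0, 0], [-1, 0, 0, 0, 0, 0], [-1, 0, 0, 0, 0, 0], [-1, 0, 0, 0, 0, 0], [-1, 0, 0, 0, 0, 0], [-1, 0, 0, 0, 0, 0], [-1, 0, 0, 0, 0, 0], [-1, 0, 0, 0, 0, 0], [0, 0, 0, 0, 0, 0]],
  ],
)

```text
time_s: 7.42
tool_pos: [0.3962, 0.2631, 0.0655]
orientation: [-0.706, 0.007, -0.007, 0.708]
ft_force: [-1.0, 8.9, -1.3]
finger_gap: 0.1
```

```bash
python3 - <<'E'
from h import *
s=snap('side');t=snap('top')
crop(s,150,220,350,360,4,'pics/s2.png');crop(t,150,110,290,260,4,'pics/t2.png')
E
```

```text
(no output)
```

View pics/s2.png

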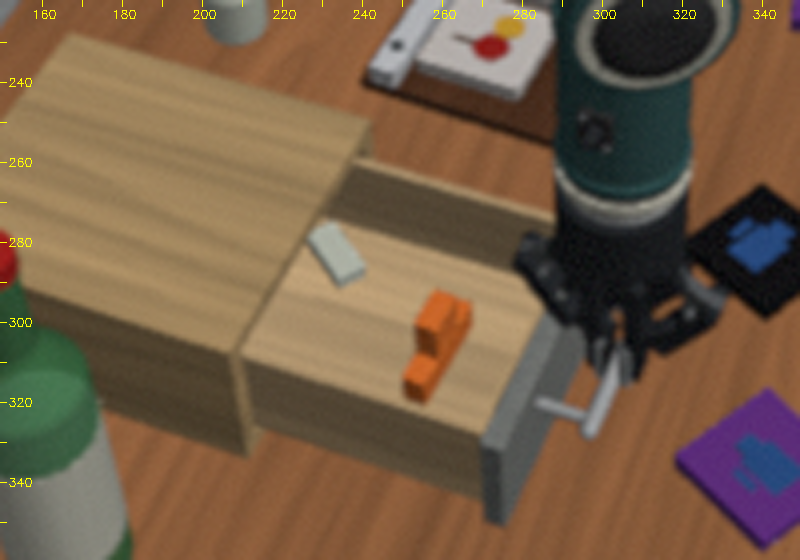

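View pics/t2.png

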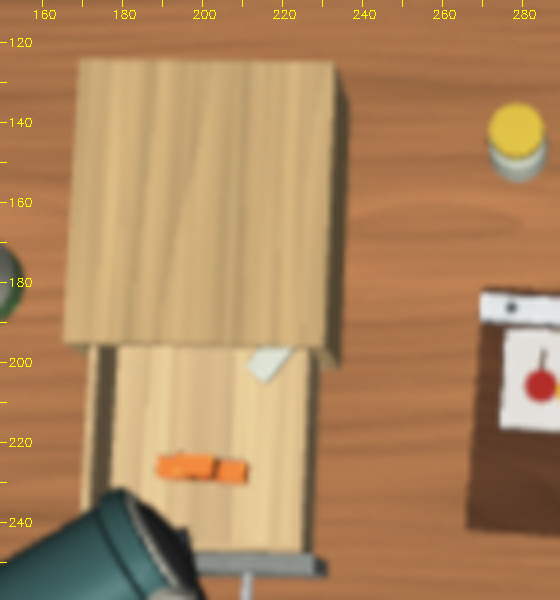

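```bash
python3 - <<'E'
from h import *
s=snap('side');t=snap('top');save(s,'s3.pkl');save(t,'t3.pkl')
crop(s,230,275,290,335,10,'pics/s3.png');crop(t,175,205,225,245,12,'pics/t3.png')
# spacer upright prediction
E
```

```text
(no output)
```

View pics/s3.png

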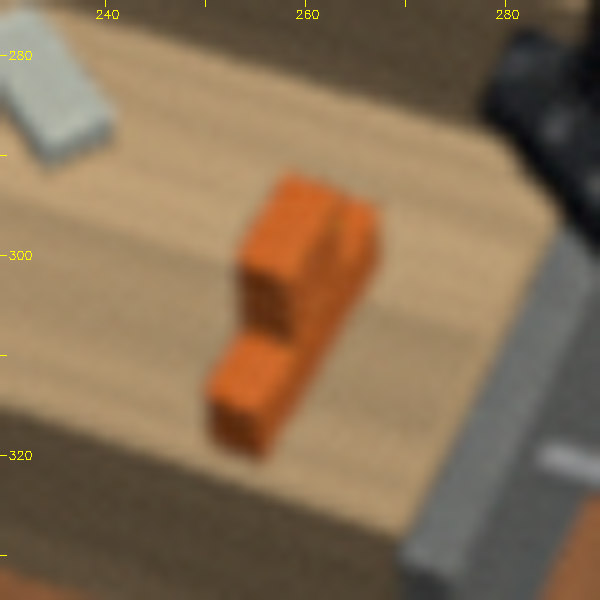

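View pics/t3.png

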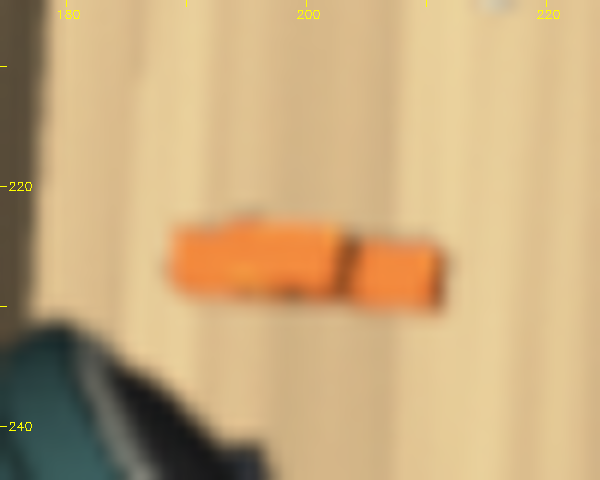

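```bash
cat > fit.py <<'E'
from h import *
from scipy.optimize import least_squares
def fit(obs,x0,hasz=True):
    # obs: list (cam, local xyz(mm), u,v)
    def f(p):
        c,s=np.cos(p[3]),np.sin(p[3]);out=[]
        for cam,l,u,v in obs:
            l=np.array(l)/1000;w=[p[0]+c*l[0]-s*l[1],p[1]+s*l[0]+c*l[1],p[2]+l[2]]
            out+=list(cam.proj(w)-[u,v])
        return np.array(out)
    q=least_squares(f,x0,loss='soft_l1');return q.x,f(q.x).reshape(-1,2)
if __name__=='__main__':
    t=load('t3.pkl');s=load('s3.pkl')
    O=[(t,(8,-35,24),210.7,224.5),(t,(-8,-35,24),210.5,230),(t,(8,-15,54),203.3,223.3),(t,(-8,-15,54),202.6,229.1),
    (s,(8,35,24),250.5,312.5),(s,(-8,35,24),255.8,314.5),(s,(-8,35,0),255.7,320.5),(s,(8,35,0),250.5,318.5),
    (s,(8,-15,54),258.3,292),(s,(-8,-15,54),263.3,294),(s,(-8,15,54),258.8,302.3),(s,(8,15,54),253.7,300),(s,(-8,15,24),258.5,308.5),(s,(-8,-35,24),267.3,295.5),(s,(-8,-35,0),267.3,300.7)]
    x,e=fit(O,[.5,.25,.015,0]);print(x);print(e)
    print('drawer front back edge top, side', s.onz(285.5,298,.1),s.onz(270.5,331,.1))
E
python3 fit.py; python3 -c "
from h import *
plan([0,0,0],-.02)"
```

```text
[ 0.5155  0.2608  0.0218 -0.0772]
[[ 0.3859  0.3535]
 [ 0.1285 -0.1192]
 [-0.2681 -0.0191]
 [-0.0489 -0.6906]
 [-0.7084  0.7569]
 [-0.2127  0.8926]
 [ 0.3537  0.6035]
 [-0.1719  0.4732]
 [-0.1991 -0.9756]
 [ 0.5762 -0.9405]
 [-0.2043 -0.3358]
 [-0.9453 -0.1342]
 [ 0.6335  0.8311]
 [ 0.4042 -0.8185]
 [ 0.7097 -0.2466]]
drawer front back edge top, side [0.4439 0.2608 0.1   ] [0.4449 0.3608 0.1   ]
turn [-0.003  -0.0007  0.    ] then shift cm [-39.128    6.5568 -27.0941]
turn [-0.      3.1409 -0.0048] then shift cm [39.128   6.5568 27.0941]
now 7.625 [0.3966 0.2631 0.0656] yaw -0.020699367969747473 ydir [ 0.0001  0.003  -1.    ] q [0.5314 0.0574 2.1766 0.0033 0.906  0.5501] F [-1.1313  9.1723 -0.7465] gap 0.09771379370733954
```

Emit:
step_arm(
  rows=[
    [[0, 0, 0, 0, 0, 0], [0, 0, 0, 0, 0, 0], [0, -1, 0, 0, 0, 0], [0, -2, 0, 0, 0, 0], [0, -4, 0, 0, 0, 0], [0, -4, 0, 0, 0, 0], [0, -1, 0, 0, 0.056, 0], [0, 0, 0, 0, 0, 0]],
  ],
  claw=2.5,
)

```text
time_s: 8.62
tool_pos: [0.3981, 0.2617, 0.1872]
orientation: [-0.706, 0.026, -0.028, 0.707]
ft_force: [-0.4, -0.1, 0.0]
finger_gap: 0.291
```

```bash
python3 - <<'E'
from h import *
plan([.5155,.2608,.049],-.077)
s=snap('side');crop(s,200,220,350,360,4,'pics/s4.png')
E
```

```text
turn [-0.0016  0.0014  0.0028] then shift cm [11.7172 13.821   0.8116]
turn [ 0.0044 -3.1402  0.0025] then shift cm [-11.7172  13.821   -0.8116]
now 8.625 [0.3981 0.2617 0.1872] yaw -0.07560712198511485 ydir [ 0.0029  0.0014 -1.    ] q [ 0.5295 -0.0862  2.0671 -0.0003  1.1575  0.6053] F [-0.4391 -0.0977  0.0346] gap 0.2914033925074159
```

View pics/s4.png

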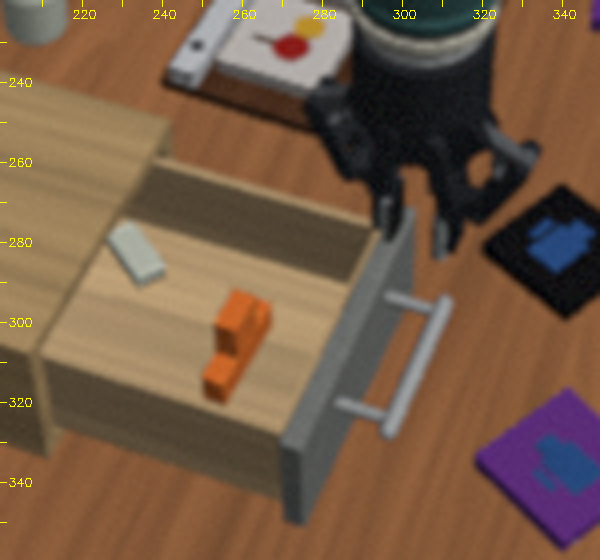

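Emit:
step_arm(
  rows=[
    [[3, 0, 0.2, 0, 0, 0], [3, 0, 0.2, 0, 0, 0], [3, 0, 0.2, 0, 0, 0], [2.7, 0, 0.2, 0, 0, 0], [0, 3, 0, 0, 0, 0], [0, 3, 0, 0, 0, 0], [0, 2.4, 0, 0, 0, 0], [0, 0, 0, 0, 0, 0]],
  ],
  claw=3.6,
)

```text
time_s: 9.68
tool_pos: [0.5113, 0.259, 0.0974]
orientation: [0.708, -0.029, 0.024, -0.705]
ft_force: [-0.4, 0.1, 0.0]
finger_gap: 0.417
```

```bash
python3 - <<'E'
from h import *
plan([.5155,.2608,.049],-.077)
s=snap('side');crop(s,190,230,310,340,6,'pics/s5.png')
E
```

```text
turn [ 0.004   0.0016 -0.0071] then shift cm [0.4005 4.8422 0.2083]
turn [-0.0111 -3.14   -0.0063] then shift cm [-0.4005  4.8422 -0.2083]
now 9.675 [0.5113 0.259  0.0974] yaw -0.0754455979477661 ydir [-0.0074 -0.0034 -1.    ] q [ 0.4255  0.1982  1.9466 -0.0001  1.0048  0.501 ] F [-0.3749  0.0845  0.0224] gap 0.41671842406504067
```

View pics/s5.png

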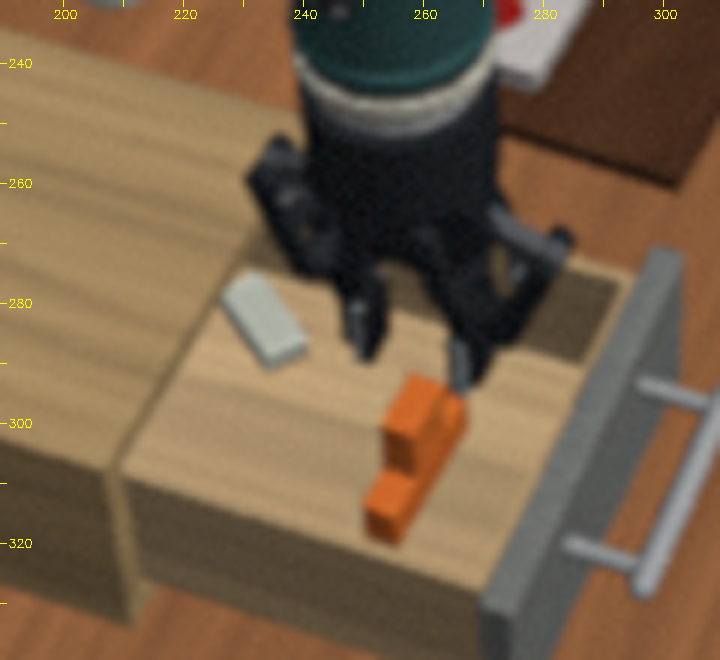

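Emit:
step_arm(
  rows=[
    [[0.4, 1, 0.2, 0, 0, 0], [0, 1.5, 0, 0, 0, 0], [0, 1.5, 0, 0, 0, 0], [0, 0.8, 0, 0, 0, 0], [0, 0, 0, 0, 0, 0]],
  ],
)

```text
time_s: 10.35
tool_pos: [0.5176, 0.2619, 0.052]
orientation: [0.707, -0.028, 0.026, -0.706]
ft_force: [-0.7, -0.4, 0.4]
finger_gap: 0.422
```

Emit:
step_arm(
  rows=[
    [[0, 0, 0, 0, 0, 0], [0, 0, 0, 0, 0, 0], [0, 0, 0, 0, 0, 0], [0, 0, 0, 0, 0, 0]],
  ],
  claw=0,
)

```text
time_s: 10.85
tool_pos: [0.5188, 0.2624, 0.0537]
orientation: [-0.706, 0.027, -0.027, 0.707]
ft_force: [-1.0, 0.1, -0.0]
finger_gap: 0.173
```

Emit:
step_arm(
  rows=[
    [[0, -1, 0, 0, 0, 0], [0, -2, 0, 0, 0, 0], [0, -4, 0, 0, 0, 0], [0, -4, 0, 0, 0, 0], [0, -4, 0, 0, 0, 0], [0, 0, 0, 0, 0, 0]],
  ],
)

```text
time_s: 11.6
tool_pos: [0.5218, 0.2637, 0.2099]
orientation: [-0.705, 0.023, -0.03, 0.708]
ft_force: [0.1, 0.4, -1.0]
finger_gap: 0.169
```

```bash
python3 - <<'E'
from h import *
plan([.5155,.2608,.049],-.077)
s=snap('side');crop(s,190,180,310,320,5,'pics/s6.png')
E
```

```text
turn [-0.0053  0.001   0.0097] then shift cm [-0.6023 16.0883 -0.3396]
turn [ 0.0152 -3.1405  0.0083] then shift cm [ 0.6023 16.0883  0.3396]
now 11.6 [0.5218 0.2637 0.2099] yaw -0.07601479499199724 ydir [ 0.01    0.0045 -0.9999] q [ 0.4254  0.1016  1.8345 -0.      1.1944  0.5014] F [ 0.1158  0.3729 -1.0006] gap 0.16940951085677766
```

View pics/s6.png

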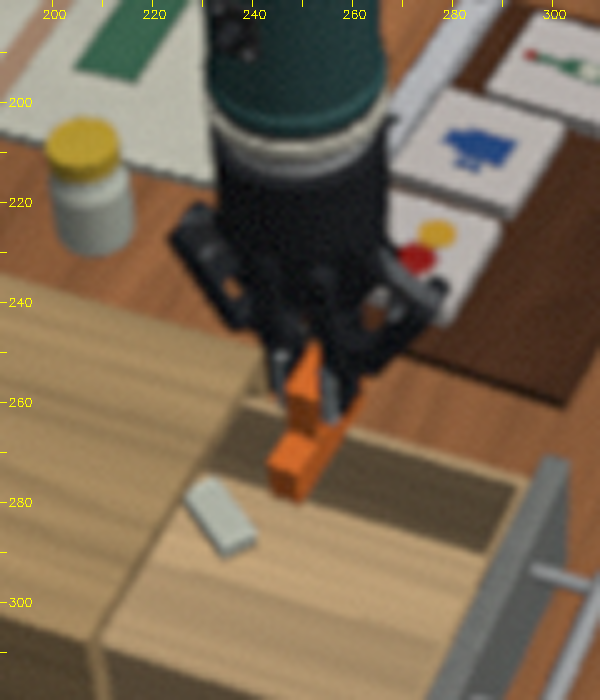

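```bash
python3 - <<'E'
from h import *
plan([.6015,-.2037,.20],-.077)
E
```

```text
turn [-0.0031  0.0011  0.0056] then shift cm [ 11.6957   0.7009 -45.909 ]
turn [ 0.0087 -3.1405  0.0048] then shift cm [-11.6957   0.7009  45.909 ]
now 11.65 [0.5202 0.263  0.207 ] yaw -0.07595213445840393 ydir [ 0.0058  0.0026 -1.    ] q [0.4254 0.1035 1.8378 0.     1.1939 0.5013] F [ 0.0837 -0.0015 -0.6787] gap 0.1758438105781473
```

Emit:
step_arm(
  rows=[
    [[0.6, 0, -2, 0, 0, 0], [1, 0, -4, 0, 0, 0], [1.1, 0, -4.4, 0, 0, 0], [1.1, 0, -4.4, 0, 0, 0], [1.1, 0, -4.4, 0, 0, 0], [1.1, 0, -4.4, 0, 0, 0], [1.1, 0, -4.4, 0, 0, 0], [1.1, 0, -4.4, 0, 0, 0], [1.1, 0, -4.4, 0, 0, 0], [1.1, 0, -4, 0, 0, 0], [0.8, 0, -3, 0, 0, 0], [0.6, 0, -2, 0, 0, 0], [0, 0, 0, 0, 0, 0], [0, 0, 0, 0, 0, 0], [0, 0, 0, 0, 0, 0], [0, 0, 0, 0, 0, 0]],
  ],
)

```text
time_s: 13.65
tool_pos: [0.6015, -0.2024, 0.2035]
orientation: [-0.707, 0.026, -0.026, 0.707]
ft_force: [-0.4, 0.9, -1.0]
finger_gap: 0.167
```

```bash
python3 - <<'E'
from h import *
plan([.6015,-.2037,.10],-.077)
s=snap('side');crop(s,220,110,360,220,5,'pics/s7.png')
E
```

```text
turn [-0.0001  0.0023  0.0002] then shift cm [ 0.0128 10.3456 -0.1321]
turn [ 0.0002 -3.1393  0.0001] then shift cm [-0.0128 10.3456  0.1321]
now 13.65 [ 0.6015 -0.2024  0.2035] yaw -0.07465845675918989 ydir [ 0.0002  0.0001 -1.    ] q [-0.3639  0.2066  1.726   0.0001  1.2088 -0.2893] F [-0.4084  0.8681 -0.9659] gap 0.16711756515394746
```

View pics/s7.png

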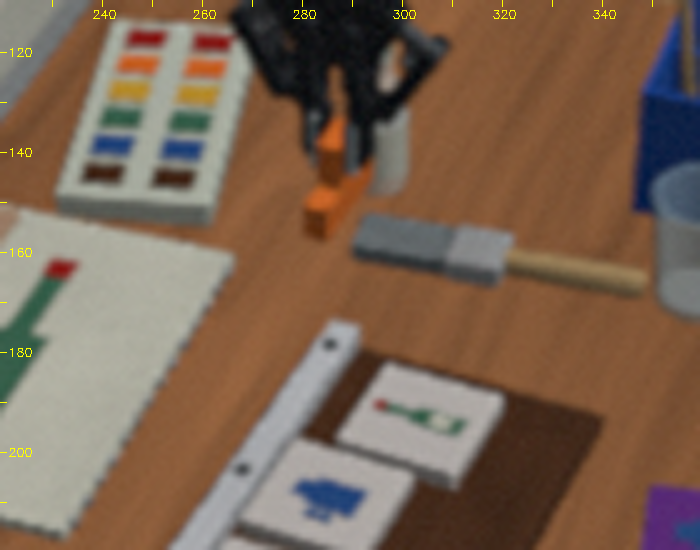

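Emit:
step_arm(
  rows=[
    [[0, 2, -0.1, 0, 0, 0], [0, 2.5, 0, 0, 0, 0], [0, 2.5, 0, 0, 0, 0], [0, 2, 0, 0, 0, 0], [0, 1.8, 0, 0, 0, 0], [0, 0, 0, 0, 0, 0], [0, 0, 0, 0, 0, 0]],
  ],
)

```text
time_s: 14.58
tool_pos: [0.602, -0.2046, 0.0959]
orientation: [0.707, -0.026, 0.027, -0.706]
ft_force: [0.7, -0.7, -0.9]
finger_gap: 0.173
```

```bash
python3 - <<'E'
from h import *
plan([.6015,-.2037,.10],-.077)
s=snap('side');t=snap('top');save(s,'s8.pkl');save(t,'t8.pkl')
crop(s,265,145,335,215,10,'pics/s8.png');crop(t,310,170,380,240,10,'pics/t8.png')
E
```

```text
turn [0.0003 0.001  0.0011] then shift cm [-0.0551 -0.4086  0.0858]
turn [ 0.0018 -3.1406 -0.0005] then shift cm [ 0.0551 -0.4086 -0.0858]
now 14.575 [ 0.602  -0.2046  0.0959] yaw -0.0760108331542256 ydir [ 0.0011 -0.0004 -1.    ] q [-0.3668  0.303   1.8172  0.      1.0202 -0.2908] F [ 0.7078 -0.7009 -0.8755] gap 0.17286298431632283
```

View pics/s8.png

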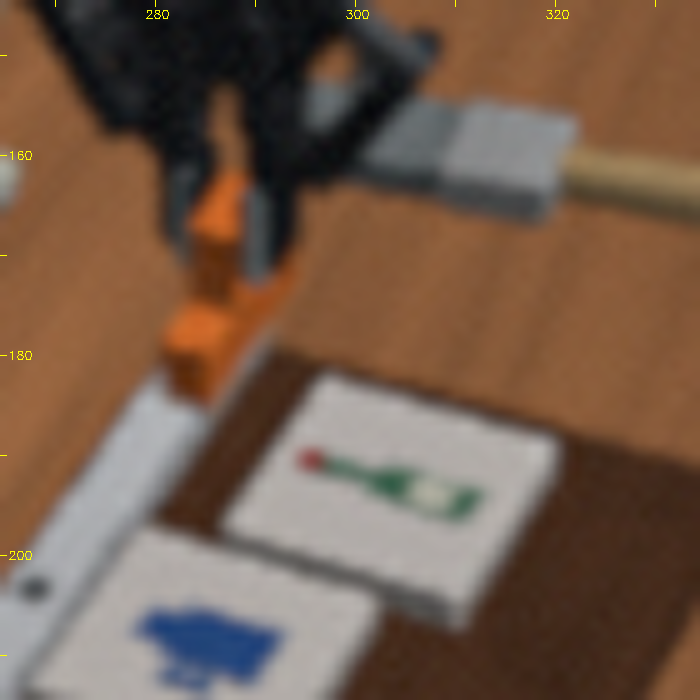

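View pics/t8.png

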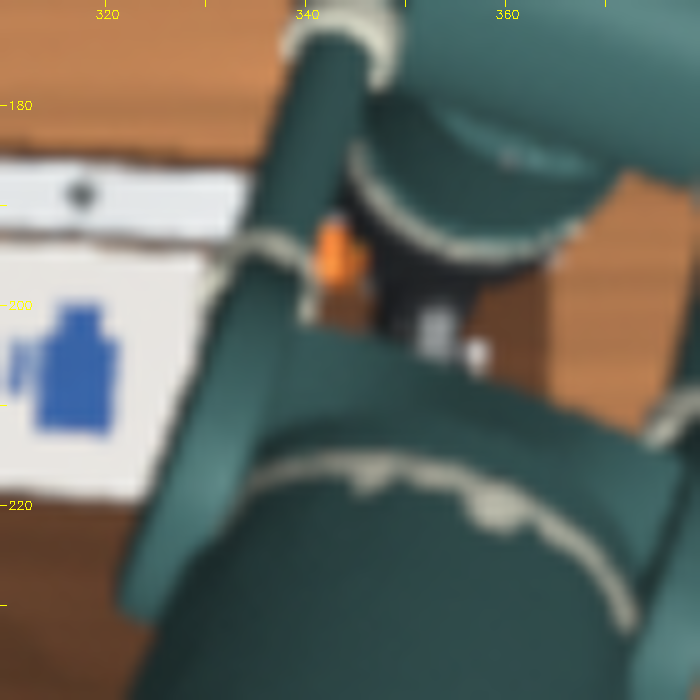

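```bash
cat > f8.py <<'E'
from fit import *
t=load('t8.pkl');s=load('s8.pkl')
O=[(s,(8,35,24),281.3,178),(s,(-8,35,24),285.7,179.5),(s,(-8,35,0),285,184.7),(s,(8,35,0),281.3,183),(s,(8,15,54),284,167),(s,(-8,15,54),288.3,168),(s,(-8,15,24),288,175),(s,(-8,-35,24),294.2,170.5)]
for z in (.060,.0634,.067):
    def f(p):
        c,sn=np.cos(-.076),np.sin(-.076);out=[]
        for cam,l,u,v in O:
            l=np.array(l)/1000;out+=list(cam.proj([p[0]+c*l[0]-sn*l[1],p[1]+sn*l[0]+c*l[1],z+l[2]])-[u,v])
        return np.array(out)
    q=least_squares(f,[.6,-.2]);print(z,q.x,np.round(f(q.x).reshape(-1,2),1).tolist())
    x,y=q.x
    for l in [(8,35,24),(-8,35,24),(-8,35,0)]:
        c,sn=np.cos(-.076),np.sin(-.076);l=np.array(l)/1000
        print('top',t.proj([x+c*l[0]-sn*l[1],y+sn*l[0]+c*l[1],z+l[2]]))
E
python3 f8.py
```

```text
0.06 [ 0.6035 -0.2114] [[-0.4, 0.4], [-0.0, 0.2], [0.7, 1.0], [-0.3, 1.4], [-0.6, -0.1], [-0.1, 0.2], [0.3, 0.8], [0.5, -4.0]]
top [339.0817 191.7875]
top [338.843  196.8642]
top [338.015 198.241]
0.0634 [ 0.6021 -0.2075] [[-0.4, 0.4], [-0.0, 0.2], [0.7, 1.0], [-0.3, 1.4], [-0.6, -0.1], [-0.1, 0.2], [0.3, 0.8], [0.5, -4.0]]
top [337.9536 192.0417]
top [337.7123 197.1315]
top [336.901  198.5074]
0.067 [ 0.6006 -0.2034] [[-0.5, 0.4], [-0.1, 0.2], [0.7, 1.0], [-0.3, 1.4], [-0.6, -0.2], [-0.1, 0.1], [0.3, 0.8], [0.5, -4.1]]
top [336.7529 192.3122]
top [336.5088 197.4161]
top [335.7155 198.7908]
```

Emit:
step_arm(
  rows=[
    [[0, 1, 0, 0, 0, 0], [0, 1, 0, 0, 0, 0], [0, 0.8, 0, 0, 0, 0], [0, 0.4, 0, 0, 0, 0], [0, 0, 0, 0, 0, 0], [0, 0, 0, 0, 0, 0]],
  ],
)

```text
time_s: 15.42
tool_pos: [0.6016, -0.2044, 0.0635]
orientation: [0.707, -0.027, 0.027, -0.707]
ft_force: [-0.9, 0.1, -0.6]
finger_gap: 0.171
```

```bash
python3 - <<'E'
from h import *
plan([.6015,-.2037,.044],-.077)
s=snap('side');save(s,'s9.pkl')
crop(s,265,145,335,215,10,'pics/s9.png')
E
```

```text
turn [0.0001 0.001  0.0005] then shift cm [-0.0198  1.9526  0.0734]
turn [ 0.0008 -3.1406 -0.0002] then shift cm [ 0.0198  1.9526 -0.0734]
now 15.425 [ 0.6016 -0.2044  0.0635] yaw -0.07597027754787446 ydir [ 0.0005 -0.0002 -1.    ] q [-0.3668  0.3386  1.8378  0.      0.9646 -0.2908] F [-0.8698  0.1435 -0.5829] gap 0.17059870883700406
```

View pics/s9.png

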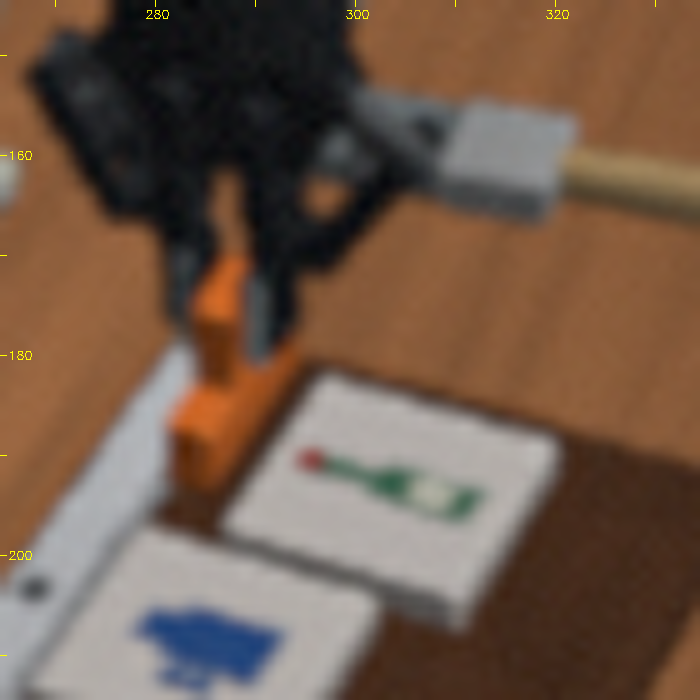

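Emit:
step_arm(
  rows=[
    [[0, 0.5, 0, 0, 0, 0], [0, 0.5, 0, 0, 0, 0], [0, 0.3, 0, 0, 0, 0], [0, 0.2, 0, 0, 0, 0], [0, 0, 0, 0, 0, 0], [0, 0, 0, 0, 0, 0]],
  ],
)

```text
time_s: 16.23
tool_pos: [0.6015, -0.2044, 0.0484]
orientation: [0.707, -0.027, 0.027, -0.707]
ft_force: [-0.3, 0.2, -1.3]
finger_gap: 0.174
```

Emit:
step_arm(
  rows=[
    [[0, 0.15, 0, 0, 0, 0], [0, 0.15, 0, 0, 0, 0], [0, 0, 0, 0, 0, 0], [0, 0, 0, 0, 0, 0]],
  ],
)

```text
time_s: 16.73
tool_pos: [0.6013, -0.2043, 0.0452]
orientation: [-0.707, 0.027, -0.027, 0.707]
ft_force: [-0.6, -0.0, -1.4]
finger_gap: 0.171
```

Emit:
step_arm(
  rows=[
    [[0, 0.15, 0, 0, 0, 0], [0, 0, 0, 0, 0, 0], [0, 0, 0, 0, 0, 0]],
  ],
)

```text
time_s: 17.1
tool_pos: [0.6013, -0.2044, 0.0437]
orientation: [-0.707, 0.027, -0.027, 0.707]
ft_force: [0.5, 0.2, -1.2]
finger_gap: 0.175
```

```bash
python3 - <<'E'
from h import *
plan([.6015,-.2037,.044],-.077)
s=snap('side');save(s,'s10.pkl')
crop(s,265,145,335,215,10,'pics/s10.png')
E
```

```text
turn [-0.      0.001  -0.0001] then shift cm [ 0.0126 -0.0254  0.0675]
turn [-0.0002 -3.1406  0.    ] then shift cm [-0.0126 -0.0254 -0.0675]
now 17.1 [ 0.6013 -0.2044  0.0437] yaw -0.07600579958128749 ydir [-0.0001  0.     -1.    ] q [-0.3668  0.3619  1.8487 -0.      0.9311 -0.2908] F [ 0.5389  0.1861 -1.1973] gap 0.17456068273544273
```

View pics/s10.png

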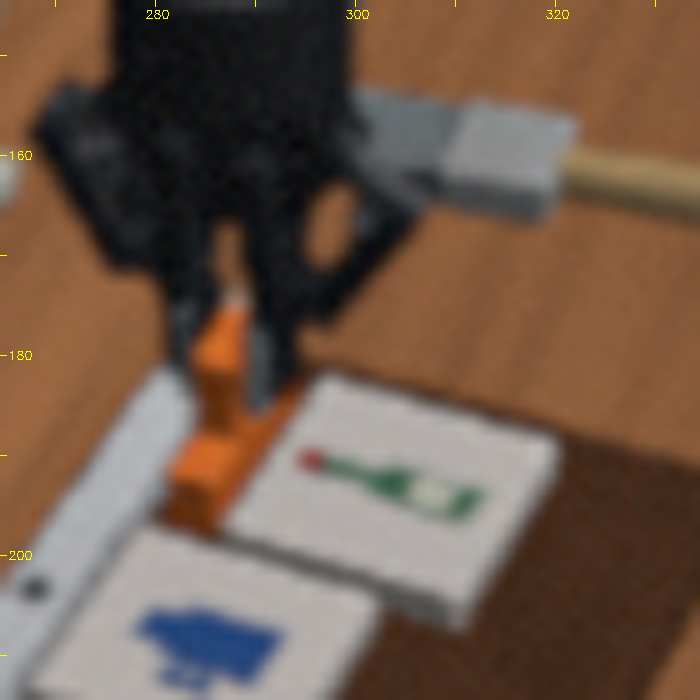

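Emit:
step_arm(
  rows=[
    [[0, 0.12, 0, 0, 0, 0], [0, 0, 0, 0, 0, 0], [0, 0, 0, 0, 0, 0]],
  ],
)

```text
time_s: 17.52
tool_pos: [0.6015, -0.2043, 0.0437]
orientation: [0.707, -0.027, 0.027, -0.707]
ft_force: [-2.2, 0.6, 5.2]
finger_gap: 0.17
```

Emit:
step_arm(
  rows=[
    [[0, 0.12, 0, 0, 0, 0], [0, 0, 0, 0, 0, 0], [0, 0, 0, 0, 0, 0]],
  ],
)

```text
time_s: 17.9
tool_pos: [0.6015, -0.2044, 0.0436]
orientation: [0.707, -0.027, 0.027, -0.707]
ft_force: [-5.3, 2.0, 10.7]
finger_gap: 0.169
```

Emit:
step_arm(
  rows=[
    [[0, -0.17, 0, 0, 0, 0], [0, 0, 0, 0, 0, 0]],
  ],
)

```text
time_s: 18.15
tool_pos: [0.6018, -0.2045, 0.0437]
orientation: [0.707, -0.027, 0.027, -0.707]
ft_force: [-0.6, 0.2, 3.5]
finger_gap: 0.171
```

Emit:
step_arm(
  rows=[
    [[0, 0, 0, 0, 0, 0], [0, 0, 0, 0, 0, 0], [0, 0, 0, 0, 0, 0], [0, 0, 0, 0, 0, 0]],
  ],
  claw=3.6,
)

```text
time_s: 18.65
tool_pos: [0.6013, -0.2043, 0.0429]
orientation: [-0.707, 0.027, -0.027, 0.707]
ft_force: [0.5, -0.4, -0.1]
finger_gap: 0.422
```

```bash
python3 - <<'E'
from h import *
s=snap('side');save(s,'s11.pkl')
crop(s,265,145,335,215,10,'pics/s11.png')
E
```

```text
(no output)
```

View pics/s11.png

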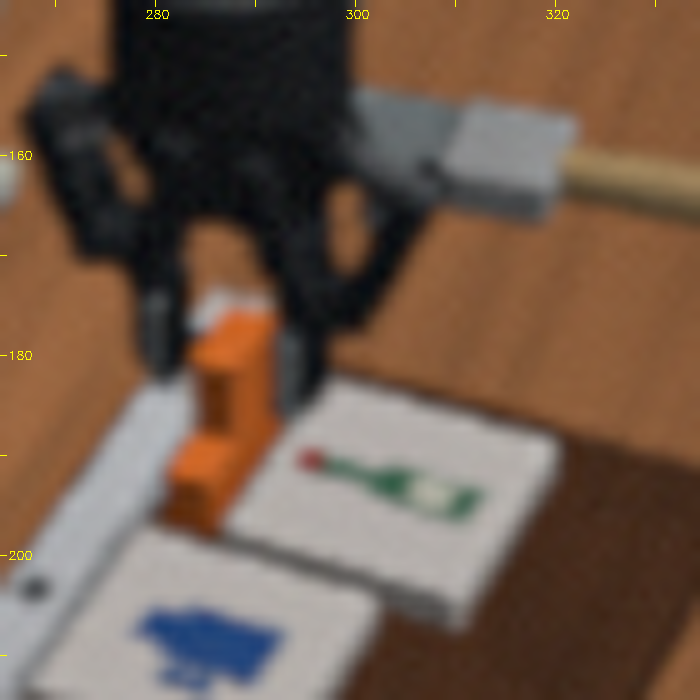

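Emit:
step_arm(
  rows=[
    [[0, -0.5, 0, 0, 0, 0], [0, -1, 0, 0, 0, 0], [0, -2, 0, 0, 0, 0], [0, -3, 0, 0, 0, 0], [0, -3, 0, 0, 0, 0], [0, -2, 0, 0, 0, 0], [0, 0, 0, 0, 0, 0]],
  ],
)

```text
time_s: 19.58
tool_pos: [0.6031, -0.205, 0.1613]
orientation: [0.707, -0.025, 0.029, -0.706]
ft_force: [0.2, -0.5, 0.4]
finger_gap: 0.42
```

Emit:
step_arm(
  rows=[
    [[-2, 0, 0, 0, 0, 0], [-3, 0, 0, 0, 0, 0], [-3, 0, 0, 0, 0, 0], [-3, 0, 0, 0, 0, 0], [-2, 0, 0, 0, 0, 0], [0, 0, 0, 0, 0.175, 0], [0, 0, 0, 0, 0.175, 0], [0, 0, 0, 0, 0.175, 0], [0, 0, 0, 0, 0.175, 0], [0, 0, 0, 0, 0.175, 0], [0, 0, 0, 0, 0.175, 0], [0, 0, 0, 0, 0.175, 0], [0, 0, 0, 0, 0.175, 0], [0, 0, 0, 0, 0.171, 0], [0, 0, 0, 0, 0, 0], [0, 0, 0, 0, 0, 0]],
  ],
)

```text
time_s: 21.58
tool_pos: [0.4712, -0.1943, 0.1573]
orientation: [-0.481, 0.518, -0.518, 0.481]
ft_force: [-0.4, -0.4, -0.0]
finger_gap: 0.42
```

```bash
python3 - <<'E'
from h import *
plan([.4727,-.1937,.016],-1.647)
s=snap('side');t=snap('top');save(s,'s12.pkl');save(t,'t12.pkl')
crop(s,265,150,345,220,10,'pics/s12.png');crop(t,290,170,380,240,8,'pics/t12.png')
E
```

```text
turn [ 0.0013  0.0028 -0.0005] then shift cm [-0.0679 14.1306  0.1427]
turn [-0.0007 -3.1388 -0.0021] then shift cm [ 0.0679 14.1306 -0.1427]
now 21.575 [ 0.4712 -0.1943  0.1573] yaw -1.6442349995893935 ydir [-0.0013  0.0006 -1.    ] q [-0.4399  0.0116  2.0313 -0.      1.1     1.2044] F [-0.4135 -0.3755 -0.0483] gap 0.420410193969533
```

View pics/s12.png

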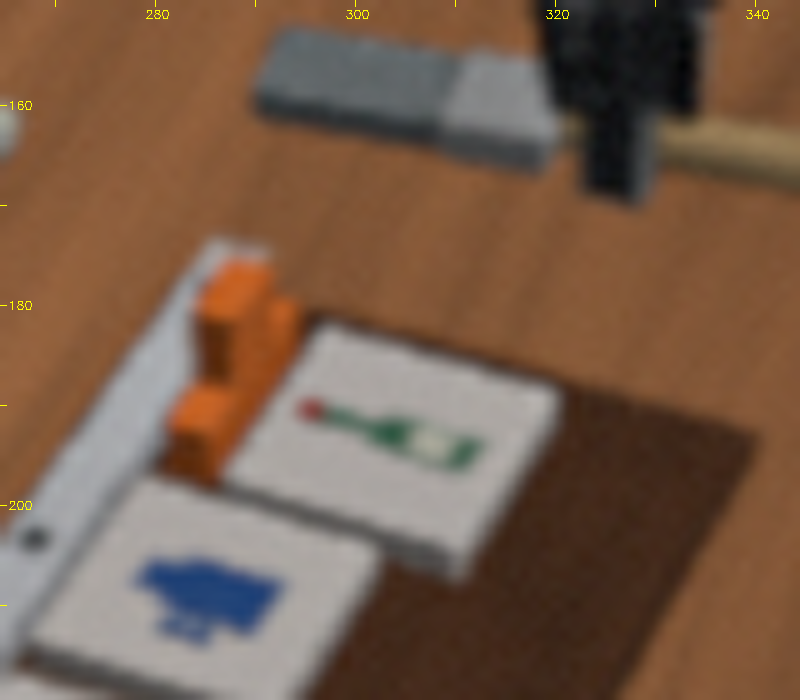

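View pics/t12.png

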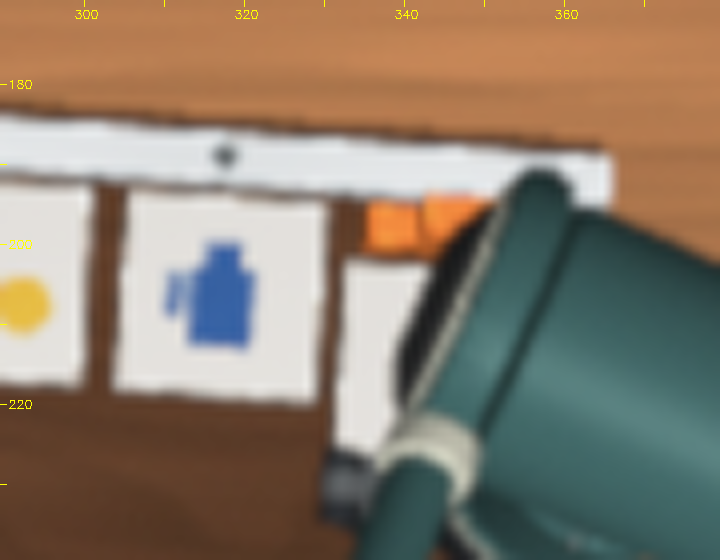

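Spacer stands upright in the gap behind the bottle tile (side ~(288,187), top bar end at (335,199)), clear of tile and fence; the tiles have not moved. Next I lower the fingers on the tile's near side.

Emit:
step_arm(
  rows=[
    [[0, 2, 0, 0, 0.003, 0], [0, 3, 0, 0, 0, 0], [0, 3, 0, 0, 0, 0], [0, 2.5, 0, 0, 0, 0], [0, 1.5, 0, 0, 0, 0], [0, 0.7, 0, 0, 0, 0], [0, 0, 0, 0, 0, 0], [0, 0, 0, 0, 0, 0]],
  ],
  claw=3.6,
)

```text
time_s: 22.68
tool_pos: [0.4726, -0.1949, 0.032]
orientation: [0.48, -0.519, 0.52, -0.48]
ft_force: [-0.4, 0.6, -0.2]
finger_gap: 0.42
```

Emit:
step_arm(
  rows=[
    [[0, 0.4, 0, 0, 0, 0], [0, 0.4, 0, 0, 0, 0], [0, 0.2, 0, 0, 0, 0], [0, 0, 0, 0, 0, 0], [0, 0, 0, 0, 0, 0]],
  ],
)

```text
time_s: 23.3
tool_pos: [0.4718, -0.1945, 0.0211]
orientation: [0.48, -0.519, 0.519, -0.48]
ft_force: [0.5, -1.3, 0.4]
finger_gap: 0.423
```

```bash
python3 - <<'E'
from h import *
plan([.4727,-.1937,.016],-1.647)
t=load('t12.pkl');print(t.onz(335.4,200.7,.036),t.onz(335.4,195,.036))
s=snap('side')
crop(s,275,160,355,230,10,'pics/s13.png')
E
```

```text
turn [-0.    -0.003  0.   ] then shift cm [-0.0868  0.5088  0.0855]
turn [-0.      3.1386 -0.0001] then shift cm [ 0.0868  0.5088 -0.0855]
now 23.3 [ 0.4718 -0.1945  0.0211] yaw -1.6499603924010113 ydir [ 0. -0. -1.] q [-0.4399  0.1876  2.131   0.      0.823   1.2101] F [ 0.5129 -1.2586  0.3503] gap 0.4227650460386957
[ 0.5946 -0.17    0.036 ] [ 0.6131 -0.1706  0.036 ]
```

View pics/s13.png

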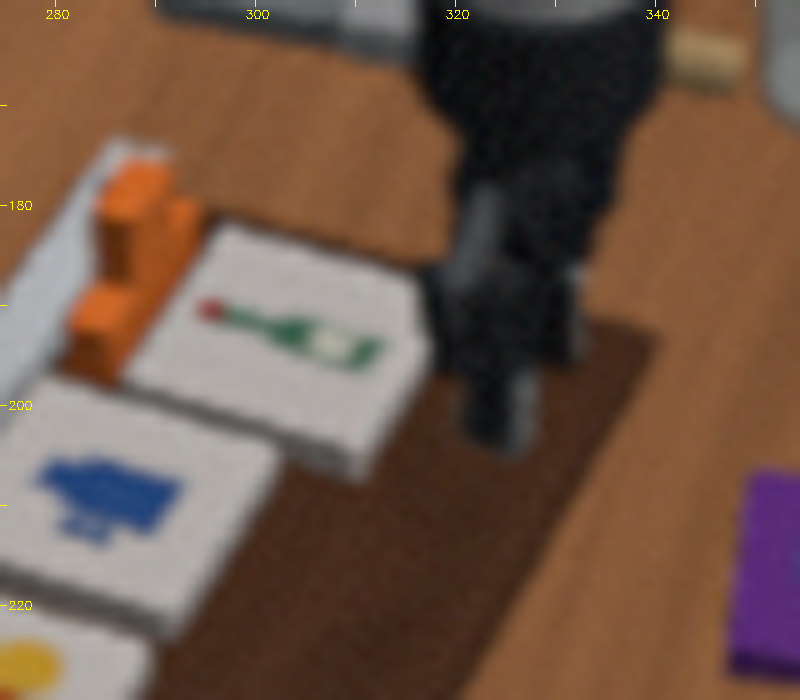

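Emit:
step_arm(
  rows=[
    [[0, 0.2, 0, 0, 0, 0], [0, 0.2, 0, 0, 0, 0], [0, 0, 0, 0, 0, 0], [0, 0, 0, 0, 0, 0]],
  ],
)

```text
time_s: 23.85
tool_pos: [0.4717, -0.1945, 0.017]
orientation: [-0.48, 0.519, -0.519, 0.48]
ft_force: [0.3, 0.4, 0.2]
finger_gap: 0.419
```

Emit:
step_arm(
  rows=[
    [[0, 0, 0.6, 0, 0, 0], [0, 0, 0.6, 0, 0, 0], [0, 0, 0.5, 0, 0, 0], [0, 0, 0.3, 0, 0, 0], [0, 0, 0, 0, 0, 0], [0, 0, 0, 0, 0, 0]],
  ],
)

```text
time_s: 24.6
tool_pos: [0.4915, -0.196, 0.017]
orientation: [-0.48, 0.52, -0.519, 0.48]
ft_force: [-0.0, -0.2, 0.2]
finger_gap: 0.421
```

```bash
python3 - <<'E'
from h import *
plan([.4727,-.1937,.016],-1.647)
s=snap('side')
crop(s,275,160,355,230,10,'pics/s14.png')
E
```

```text
turn [ 0.0004 -0.003  -0.0001] then shift cm [-0.0859  0.0983 -1.8892]
turn [0.0002 3.1386 0.0006] then shift cm [0.0859 0.0983 1.8892]
now 24.6 [ 0.4915 -0.196   0.017 ] yaw -1.6499849673037936 ydir [-0.0003  0.0001 -1.    ] q [-0.4265  0.2256  2.0931 -0.      0.8232  1.2235] F [-0.0316 -0.1657  0.1936] gap 0.42136770678396557
```

View pics/s14.png

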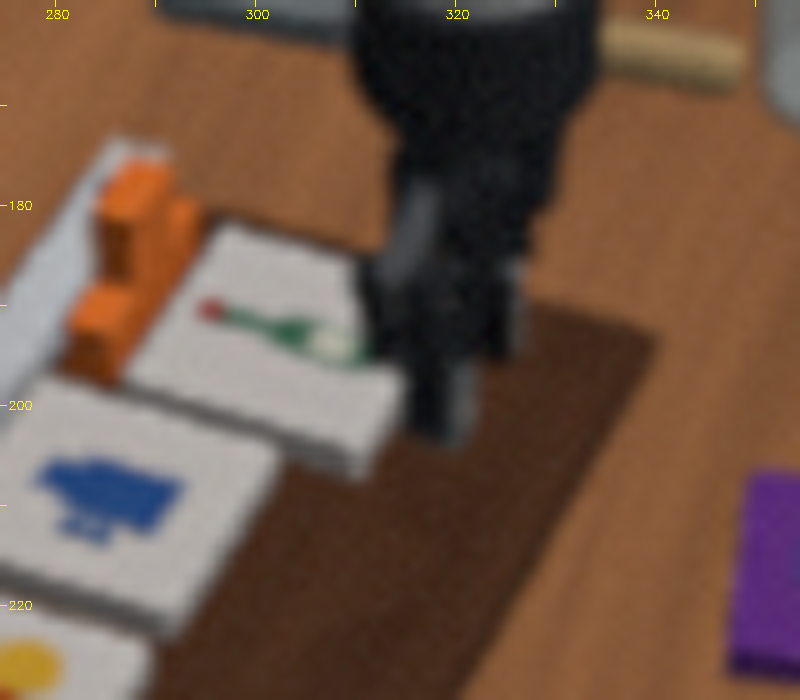

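Emit:
step_arm(
  rows=[
    [[0, 0.2, 0, 0, 0, 0], [0, 0, 0.2, 0, 0, 0], [0, 0, 0.2, 0, 0, 0], [0, 0, 0.2, 0, 0, 0], [0, 0, 0.2, 0, 0, 0], [0, 0, 0, 0, 0, 0]],
  ],
)

```text
time_s: 25.4
tool_pos: [0.4998, -0.1967, 0.015]
orientation: [0.48, -0.519, 0.519, -0.48]
ft_force: [-1.0, 0.8, -0.3]
finger_gap: 0.418
```

Emit:
step_arm(
  rows=[
    [[0, 0, 0.2, 0, 0, 0], [0, 0, 0.2, 0, 0, 0], [0, 0, 0.1, 0, 0, 0], [0, 0, 0, 0, 0, 0]],
  ],
)

```text
time_s: 25.9
tool_pos: [0.5047, -0.1971, 0.015]
orientation: [-0.48, 0.519, -0.519, 0.48]
ft_force: [-0.4, -0.0, -0.3]
finger_gap: 0.423
```

```bash
python3 - <<'E'
from h import *
plan([.4727,-.1937,.016],-1.647)
s=snap('side')
crop(s,275,160,355,230,10,'pics/s15.png')
E
```

```text
turn [ 0.     -0.003  -0.0001] then shift cm [-0.0931 -0.1013 -3.2128]
turn [0.0001 3.1386 0.0001] then shift cm [ 0.0931 -0.1013  3.2128]
now 25.9 [ 0.5047 -0.1971  0.015 ] yaw -1.649958989529987 ydir [-0.      0.0001 -1.    ] q [-0.4183  0.2493  2.0674  0.0001  0.8249  1.2316] F [-0.3715 -0.0103 -0.2527] gap 0.42257703330812996
```

View pics/s15.png

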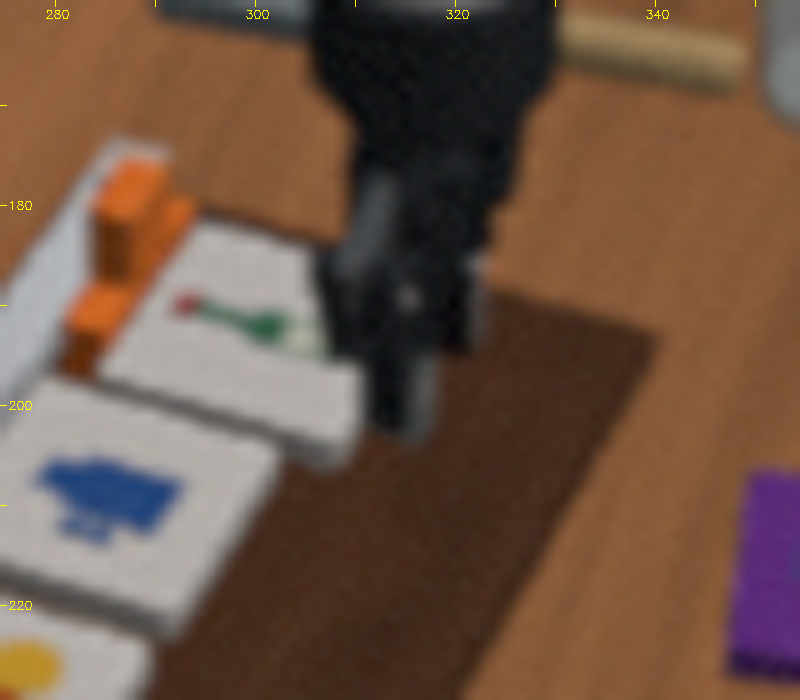

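Emit:
step_arm(
  rows=[
    [[0, 0, 0.1, 0, 0, 0], [0, 0, 0.1, 0, 0, 0], [0, 0, 0.1, 0, 0, 0], [0, 0, 0, 0, 0, 0]],
  ],
)

```text
time_s: 26.45
tool_pos: [0.5079, -0.1974, 0.0151]
orientation: [0.48, -0.519, 0.519, -0.48]
ft_force: [-0.9, 0.0, -0.6]
finger_gap: 0.419
```

Emit:
step_arm(
  rows=[
    [[0, 0, 0.1, 0, 0, 0], [0, 0, 0.1, 0, 0, 0], [0, 0, 0, 0, 0, 0]],
  ],
)

```text
time_s: 26.82
tool_pos: [0.5094, -0.1975, 0.0151]
orientation: [-0.48, 0.52, -0.519, 0.48]
ft_force: [-3.0, -0.2, 1.5]
finger_gap: 0.42
```

Emit:
step_arm(
  rows=[
    [[0, 0, 0.1, 0, 0, 0], [0, 0, 0, 0, 0, 0]],
  ],
)

```text
time_s: 27.08
tool_pos: [0.5094, -0.1975, 0.015]
orientation: [-0.48, 0.52, -0.519, 0.479]
ft_force: [-5.7, 0.3, 4.6]
finger_gap: 0.421
```

Emit:
step_arm(
  rows=[
    [[0, 0, 0.1, 0, 0, 0], [0, 0, 0, 0, 0, 0], [0, 0, 0, 0, 0, 0]],
  ],
)

```text
time_s: 27.45
tool_pos: [0.5095, -0.1974, 0.0149]
orientation: [-0.481, 0.521, -0.518, 0.479]
ft_force: [-8.3, -0.3, 5.8]
finger_gap: 0.422
```

```bash
python3 - <<'E'
from h import *
plan([.4727,-.1937,.016],-1.647)
s=snap('side');t=snap('top')
save(s,'s16.pkl');save(t,'t16.pkl')
crop(s,265,160,345,230,10,'pics/s16.png')
crop(t,310,170,380,240,10,'pics/t16.png')
E
```

```text
turn [ 0.0044 -0.0027 -0.0005] then shift cm [-0.0893 -0.105  -3.6959]
turn [0.0008 3.1389 0.0069] then shift cm [ 0.0893 -0.105   3.6959]
now 27.45 [ 0.5095 -0.1974  0.0149] yaw -1.649719333659272 ydir [-0.0043  0.0008 -1.    ] q [-0.4146  0.2593  2.0544 -0.0013  0.8322  1.236 ] F [-8.2797 -0.3478  5.8419] gap 0.42179413830300033
```

View pics/s16.png

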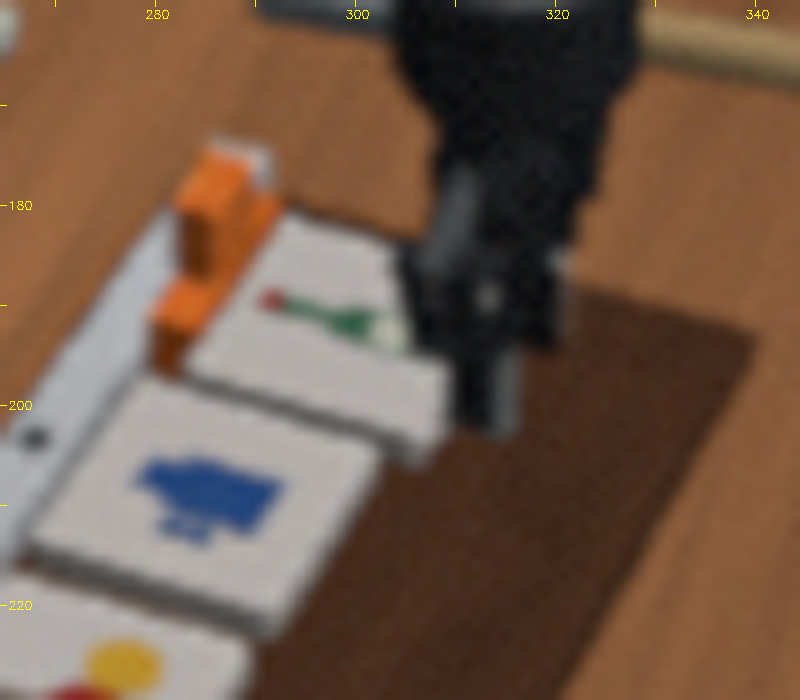

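View pics/t16.png

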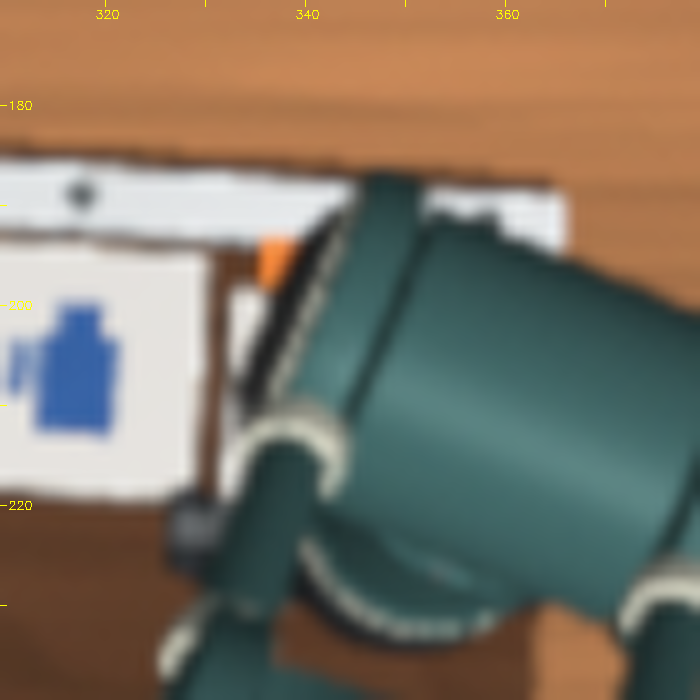

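```bash
python3 - <<'E'
from h import *
s=load('s16.pkl')
ex=np.array([.997,-.077]);ey=np.array([.077,.997]);f=np.array([.6227,-.114])
def J(P): d=P[:2]-f; return np.array([d@ex+.07,d@ey])
for n,u,v,z in [('tile far+y',283.2,196.7,.026),('tile near+y',307,204.7,.026),('tile far-y',292.7,180,.026),('bar top +y near',285,190.3,.036),('bar top +y far',279.6,190.5-1.5,.036),('bar top -y near',292.8,180,.036),('jug far -y',278.9,196.8,.026),('jug near -y',302.7,204.5,.026)]: print(n,J(s.onz(u,v,z)))
s0=load('s0.pkl');
# change in static tiles
a=s0.p[195:245,255:300].astype(float);b=s.p[195:245,255:300].astype(float);print('jug/fruit diff',np.abs(a-b).mean(),cv2.phaseCorrelate(a.mean(2),b.mean(2)))
E
```

```text
tile far+y [ 0.0526 -0.0486]
tile near+y [-0.0292 -0.0438]
tile far-y [ 0.0575 -0.1344]
bar top +y near [ 0.055  -0.0681]
bar top +y far [ 0.0731 -0.0671]
bar top -y near [ 0.0525 -0.1236]
jug far -y [ 0.0647 -0.0429]
jug near -y [-0.0168 -0.0394]
jug/fruit diff 3.3017777777777777 ((0.550284153667512, -0.05227674301468355), 0.8639876485226256)
```

```bash
python3 - <<'E'
from h import *
s0=load('s0.pkl');s=snap('side')
def ph(x0,y0,x1,y1):
    T=s0.p[y0+4:y1-4,x0+4:x1-4];res=cv2.matchTemplate(s.p[y0:y1,x0:x1],T,cv2.TM_CCOEFF_NORMED);return cv2.minMaxLoc(res)[1::2], cv2.phaseCorrelate(s0.p[y0:y1,x0:x1].mean(2),s.p[y0:y1,x0:x1].mean(2))
print('jug',ph(274,205,297,225),'fruit',ph(255,222,282,245),'jar',ph(196,200,222,236))
print(r.observe()['ft_force'],r.observe()['time_s'])
E
```

```text
jug ((0.9993127584457397, (4, 4)), ((-0.03207322799126899, 0.041513856609327604), 1.016970327893034)) fruit ((0.999329149723053, (4, 4)), ((0.44306726513949357, -0.01866791063239326), 1.011750034535038)) jar ((0.9988669753074646, (4, 4)), ((0.40403819041802436, -0.07302285111374829), 0.9975214017711275))
[-8.504  -0.538   5.8302] 27.6
```

```bash
python3 -c "
from h import *
print(r.job_done()); print(r.observe()['ft_force'])"
```

```text
the job is handed in; nothing more can be done
None
the job is handed in; nothing more can be done
```

I handed the job in at about 27.6 s with the arm still pressing the bottle tile. I pulled the drawer open about 145 mm and set the orange spacer upright in the gap behind the bottle tile. I then let go and pushed that tile from its near side with two spread fingers until everything was flush. The hand-in gave no verdict.

**Last checks**
- **Flush:** The tile's far edge is at about x = 54 mm in the board's frame. The spacer's near face is at 53–55 mm, and 54 mm is expected when it is tight to the fence at 70 mm.
- **Push:** The wrist reads about 8 N against the push, and about 6 N upward at the same time. I did not explain the upward force; the fingertips may be touching the board.
- **Spacer position:** Before the push it stood about 2 mm off the tile's centre line. Its own squareness was not measured more finely than these corner points.
- **Other tiles:** The jug and fruit tiles match the start picture at whole-pixel level. The 0.4 px shift a second method gave for the fruit also showed on the untouched glue jar, so I took it as image noise.
- **Other bystanders:** I compared only the glue jar numerically. The others were not checked at the end.

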